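Unpin the bench tweezers and hold them at the plug's gap

ROBOT

A 6-joint arm with a two-finger parallel gripper is mounted at the origin on the work surface. World frame = base frame: x ahead of the robot, y to its left, z up, the work surface at z = 0. Lengths are in m, angles in rad, forces in N, time in s.
With the tool pointing down it reaches from about 0.35 to 0.975 m from the base axis. Payload 4.9 kg.
Tool frame: the origin (TCP) lies on the front face of the gripper's body, between the roots of the fingers; the fingertips stand ctrl.tip_extent ahead of it and the grasp point (between the pads) lies 54 mm ahead of it (ctrl.tip_extent is the distance from the TCP to the fingertips, in m); z points along the fingers, y is the line along which they close (so a half turn about z gives the same grasp; the last joint's range is limited). The gripper opens to 85 mm and grips with 20 to 120 N. Pads are 22 mm wide; open, the fingers measure 114 mm over their backs; the gripper's body (76 mm by 85 mm) begins 54 mm behind the grasp point. The pads swing forward as they close: fully open they stand 13 mm farther back than shut.
Start: joints at [-1.307, 0.053, 1.613, -0, 1.476, -0.119], TCP at [0.233, -0.58, 0.304] pointing down, gripper open.
Joint ranges: [-3.01, 3.01], [-1.01, 2.22], [0.06, 2.58], [-1.02, 4.17], [0.09, 2.62], [-3.14, 3.14]. Speed limits (rad/s): [2.57, 2.57, 3.14, 3.14, 3.14, 3.14].

INTERFACE

Orientations are given as a rotation vector (axis times angle).
In Python, from station import ctrl gives the robot as it stands.
- The arm moves only by the tool apply_moves, never from a script. Its argument "rows" is one flat list of numbers, 6 for each row, row after row: the shift along the tool's x, y, z normalised to -1 to 1, where 1 is 0.6 m, then the turn, a rotation vector about the tool's x, y, z normalised to -1 to 1, where 1 is 90 degrees. A call has 1 to 20 rows; each row is the pose to reach, as a shift and turn from the pose commanded when the call began, along the tool's axes at that moment; what a row does not reach only later rows make up. A row lasts 1/10 s, in which the tool goes at most 50 mm and 8.59 degrees, less where a joint would pass 70% of its speed; a pose out of reach is approached as far as the arm can. A call with a number of a shift or a turn outside -1 to 1 is refused whole. A call with a gripper value outside its range is refused whole. "grip" is the opening, from 0 (shut) to 1 (fully open), set as the call begins (left out, the last holds). The fingers move at their own pace and stop on an object; "grip_force" is the grip in N (left out, the last holds). Time passes only in rows, so rows that repeat a pose let the fingers close. It gives the time, the measured TCP pose, the force, the opening and the grip force at its end, in the units of the state.
- ctrl.get_obs(): the state, without advancing time (a new reading comes with each control period).
- ctrl.get_image(name): name is "scene" or "top" or "wrist"; returns (picture, depth): 384x512x3 uint8, blue, green, red; 384x512 float32, m along the optical axis (not along the pixel's ray), 0 where there is no reading.
- ctrl.camera_model(name): a dict with "mtx" (3x3 intrinsics, pixels), "k1" (the pictures are not rectified: a ray, as slopes to the right and down, at radius r is drawn at 1 + k1 r^2 times it, then the intrinsics apply), "R" (3x3) and "t" (3): a world point X has camera coordinates R X + t; the wrist camera has in their place "tool_from_camera" (4x4, takes a point from camera to tool coordinates, whose origin is the TCP and whose axes are the flange's). Camera axes: x right, y down, z forward; pixel columns grow to the right and rows downward; lengths in m; the calibration is good to about 2 mm. A picture is of the moment at which its call begins: read the wrist's pose just before it. camera_model takes no time and is no camera call.
- ctrl.finish_job(): hands the job in; it is judged then, once.
The state is a dict: "t": time; "q": joint angles; "dq": joint speeds; "effort": joint torques, N m; "tool_pos": TCP position; "tool_rot": TCP orientation; "contact_force": force on the tool from outside, world axes, zero at the start; "wrist_torque": the same for the moment, N m; "opening": finger opening in m; "grip_force": force on a finger pad.
Only numpy, scipy, OpenCV 4.12 (cv2) and the standard library are available. Lean on these libraries where they do the work, as an engineer would, in place of code of your own. Each camera call takes 0.05 s, during which the arm holds its last target. There are 200 camera calls.

TASK

Draw the locking pin straight up out of the bench tweezers and park it in the bracket's side notch, hanging upright by its collar, and let go of it. Then squeeze the tweezers by their ribbed grips until the gap between the tips matches the width of the brass plug that stands right under them, never pinching the tips shut, and hold that gap steady for at least two seconds. Finish while still holding it there with the gripper, and leave the other things on the bench undisturbed.

Things in the scene. Friction and masses are not known exactly. Their poses are not given: they have to be found in the camera images.
- stand: dark steel base plate 230 x 210 x 15 mm, fixed to the bench. Origin: centre of its underside; x along the tweezers, heel to tips, y to the left, z up. Tweezers' middle line at y = 0. Heel block (34 x 40 mm, top 106 mm up) at x -93, bore block (34 x 34 mm, top 60 mm up) at x -30, grip ribs at x +30, tips at x +80 mm
- blade_left: left arm of the bench tweezers: steel strip 160 mm long, 4 mm thick, on edge (14 mm tall, 8 at the tip), level 85 mm above the bench. Origin: on its upright hinge at the heel, (-80, +4, 85) mm in the stand's frame; x along the strip to the tip. Sprung apart, 6 N m/rad per arm; at rest splayed 0.11 rad outward, tip gap 39 mm
- blade_right: right arm of the bench tweezers: steel strip 160 mm long, 4 mm thick, on edge (14 mm tall, 8 at the tip), level 85 mm above the bench. Origin: on its upright hinge at the heel, (-80, -4, 85) mm in the stand's frame; x along the strip to the tip. Sprung apart, 6 N m/rad per arm; at rest splayed 0.11 rad outward, tip gap 39 mm
- grip_left (a point): outermost line of the left arm's grip patch, at mid height (85 mm up), 110 mm from the hinge: a ribbed patch 22 mm long, 24 mm tall (73 to 97 mm up), its middle upright rib proudest, 7 mm out from the strip's middle. Squeezed there: width over both ribs = 19.3 mm + 0.69 x tip gap (46 mm at rest), force about 3 to 5 N
- grip_right (a point): outermost line of the right arm's grip patch, at mid height (85 mm up), 110 mm from the hinge: a ribbed patch 22 mm long, 24 mm tall (73 to 97 mm up), its middle upright rib proudest, 7 mm out from the strip's middle. Squeezed there: width over both ribs = 19.3 mm + 0.69 x tip gap (46 mm at rest), force about 3 to 5 N
- tip_left (a point): inner face of the left arm at its very tip, mid height (85 mm up); the tip gap is the distance to tip_right
- tip_right (a point): inner face of the right arm at its very tip, mid height
- pin: loose steel locking pin, upright in the bore block (13.5 mm bore, 25 mm deep) between the arms, keeping them from closing. Shank 12 mm thick, 65 mm long; above it a collar 24 mm across, 4 mm thick, and a knob 14 mm across, 30 mm tall (99 mm in all, about 70 g). Origin: centre of its foot, at first 35 mm above the bench; z to the knob
- collar (a point): centre of the underside of the pin's collar, 65 mm above its foot
- bracket: fixed aluminium bracket on the base plate's right edge (its place along it varies): upright 36 mm wide, 73 mm tall, and two level prongs 10 mm wide, 8 mm thick. The notch between them is 16 mm wide, 30 mm deep, open above, below and to -y (outward). Origin: under the parking point, 15 mm above the bench; axes as the stand's
- notch (a point): parking point in the notch: level with the prongs' tops (88 mm above the bench), midway between them, 10 mm from the notch's closed end
- plug_small: fixed brass setting plug, one of three alike but for width: round flange 26 mm across, 6 mm thick, and an upright cylinder 8 mm in diameter up to 50 mm. Origin: centre of its underside, 15 mm above the bench. One plug of the three stands right under the tweezer tips; the other two are spares at the base plate's left edge
- plug_medium: fixed brass setting plug, one of three alike but for width: round flange 26 mm across, 6 mm thick, and an upright cylinder 14 mm in diameter up to 50 mm. Origin: centre of its underside, 15 mm above the bench. One plug of the three stands right under the tweezer tips; the other two are spares at the base plate's left edge
- plug_large: fixed brass setting plug, one of three alike but for width: round flange 26 mm across, 6 mm thick, and an upright cylinder 20 mm in diameter up to 50 mm. Origin: centre of its underside, 15 mm above the bench. One plug of the three stands right under the tweezer tips; the other two are spares at the base plate's left edge
- glue_jar: small amber glass jar, 28 mm across, 34 mm tall, on the left corner at the tip end of the base plate. Leave alone
- tile_a: mosaic chip, 18 x 14 x 5 mm, on the right corner at the tip end of the base plate. Leave alone
- tile_b: mosaic chip, 24 x 10 x 5 mm, beside the other chip on the base plate. Leave alone
- marker_pen: white pen, about 140 mm long, 10 mm thick, lying on the bench left of the base plate. Leave alone
- loupe_visor: black head magnifier, about 260 x 180 x 60 mm, on the right of the bench. Leave alone
- brush_mug: white mug, 74 mm across, 85 mm tall, on the left of the bench. Leave alone

How it is judged:
On the way, in this order (a step that is already met when the one before it is completed fails the run):
1. the pin is drawn out of its bore, clear above the arms (z of pin in the frame of stand above 0.09 m and angle between pin's own z axis and vertical below 0.5 rad), for 0.1 s.
2. the pin hangs upright by its collar in the side notch, let go (horizontal distance between collar and notch below 0.008 m and z of collar in the frame of notch between -0.004 and 0.004 m and angle between pin's own z axis and vertical below 0.12 rad and linear speed of pin below 0.02 m/s and contact force between the fingers and pin below 0.1 N), for 0.3 s.
3. the fingers hold the tips steady at the width of the plug below them (((horizontal distance between plug_small and stand below 0.09 m and x of plug_small in the frame of stand above 0.06 m and distance between tip_left and tip_right between 0.0055 and 0.0105 m) or (horizontal distance between plug_medium and stand below 0.09 m and x of plug_medium in the frame of stand above 0.06 m and distance between tip_left and tip_right between 0.0115 and 0.0165 m) or (horizontal distance between plug_large and stand below 0.09 m and x of plug_large in the frame of stand above 0.06 m and distance between tip_left and tip_right between 0.0175 and 0.0225 m)) and contact force between the fingers and blade_left above 1 N and contact force between the fingers and blade_right above 1 N and angular speed of each of blade_left, blade_right below 0.05 rad/s and contact force between pin and blade_left below 0.1 N and contact force between pin and blade_right below 0.1 N), for 1.5 s.
At the end, for the whole second after the job is handed in: Gripper squeezing both arms (over 1 N each), tip gap within 2.5 mm of the diameter of the plug under the tips, arms under 0.05 rad/s; pin let go, at rest, clear of the arms, hanging in the notch: collar within 4 mm of the prong tops and 8 mm of the parking point, lean under 0.12 rad (all of step 2 and all of step 3); the arm keeps its last pose, push and grip.
It fails at once if the tweezer tips are pinched shut (gap under 2.5 mm) (distance between tip_left and tip_right below 0.0025 m).
It fails at once if another thing on the bench is disturbed (moved over 20 mm) (distance of any of glue_jar, tile_a, tile_b, marker_pen, loupe_visor, brush_mug from where it was at the start of the episode above 0.02 m).
It also fails if it takes over 48 s, if anything falls off the work surface, if the arm or the gripper's body presses on something with over 40 N, if the wrist force passes 120 N, or if a joint passes its speed limit or range.

## Working session

There is one attempt and no reset: what is moved stays moved. The work goes in short steps, Python scripts to look and compute and a tool call to move; the robot and the scene stay as the last step left them, time stands still between calls to the robot, and variables do not carry over. Pictures are saved under pics/ and viewed, at most 10 in all, crops included, and the job is handed in when it is done.

Besides the shell and the picture viewer there is one more tool, called after "Call:" as a command line: name --argument value ..., lists and objects as JSON in quotes. apply_moves: Moves the arm, as the interface text tells. Its arguments: {"type":"object","properties":{"rows":{"type":"array","items":{"type":"number"}},"grip":{"type":"number"},"grip_force":{"type":"number"}},"required":["rows"]}

```bash
ls; mkdir -p pics
cat > h.py <<'E'
import numpy as np, cv2
from scipy.spatial.transform import Rotation as Ro
from station import ctrl
def cloud(name,obs=None):
    """world xyz image from depth"""
    o=ctrl.get_obs(); img,d=ctrl.get_image(name); c=ctrl.camera_model(name)
    v,u=np.mgrid[0:384,0:512].astype(np.float32)
    K=c['mtx']; xd=(u-K[0,2])/K[0,0]; yd=(v-K[1,2])/K[1,1]
    x,y=xd.copy(),yd.copy()
    for _ in range(20):
        s=1+c['k1']*(x*x+y*y); x,y=xd/s,yd/s
    P=np.stack([x*d,y*d,d],-1)
    if 'R' in c: W=(P-np.array(c['t']))@np.array(c['R'])
    else:
        T=np.array(c['tool_from_camera']); P=P@T[:3,:3].T+T[:3,3]
        W=P@Ro.from_rotvec(o['tool_rot']).as_matrix().T+o['tool_pos']
    return img,d,W
E
python3 - <<'E'
from h import *
o=ctrl.get_obs(); print(o, ctrl.tip_extent); 
R=Ro.from_rotvec(o['tool_rot']).as_matrix(); print(R.round(3))
for n in ('scene','top'):
    img,d,W=cloud(n); np.savez('/tmp/'+n,img=img,d=d,W=W); cv2.imwrite(f'pics/{n}.png',img)
    c=ctrl.camera_model(n); print(n,-np.array(c['R']).T@c['t'],c['mtx'])
print(ctrl.camera_model('wrist'))
E
```

```text
pics
{'t': 0.0, 'q': array([-1.30700549e+00,  5.33361828e-02,  1.61429291e+00,  2.65414306e-05,
        1.47599459e+00, -1.18969923e-01]), 'dq': array([ 0.0005557 , -0.00155606, -0.00045758,  0.00056901,  0.00119084,
        0.0002983 ]), 'effort': array([ 1.85369213e-04, -3.93680656e+01, -3.70178175e+01, -1.21476642e-04,
        6.87512904e-03, -7.11038098e-06]), 'tool_pos': array([ 0.23332529, -0.57930321,  0.30267634]), 'tool_rot': array([-3.08224550e+00, -5.97186103e-01,  1.89298787e-04]), 'contact_force': array([-0.38802014,  0.01011257,  0.39100471]), 'wrist_torque': array([ 0.02945892,  0.02698494, -0.0324155 ]), 'grip_force': 0.0, 'opening': 0.08528323105198128} 0.0726
[[ 0.928  0.373 -0.001]
 [ 0.373 -0.928  0.002]
 [ 0.    -0.002 -1.   ]]
scene [1.21025481 0.65748324 0.81272227] [[409.46668467   0.         247.23315902]
 [  0.         409.46668467 191.29440196]
 [  0.           0.           1.        ]]
top [0.44948923 0.00346061 1.57712948] [[453.6329295    0.         251.2839731 ]
 [  0.         453.6329295  195.17005445]
 [  0.           0.           1.        ]]
{'mtx': array([[317.7590878 ,   0.        , 259.79375415],
       [  0.        , 317.7590878 , 192.65102769],
       [  0.        ,   0.        ,   1.        ]]), 'k1': -0.05020524349075143, 'tool_from_camera': array([[ 2.49009278e-04, -9.44403250e-01, -3.28789354e-01,
         8.75526475e-02],
       [ 9.99999958e-01,  2.82961369e-04, -5.54165423e-05,
        -1.49066586e-04],
       [ 1.45370248e-04, -3.28789327e-01,  9.44403281e-01,
        -7.06247482e-02],
       [ 0.00000000e+00,  0.00000000e+00,  0.00000000e+00,
         1.00000000e+00]])}
```

View pics/top.png

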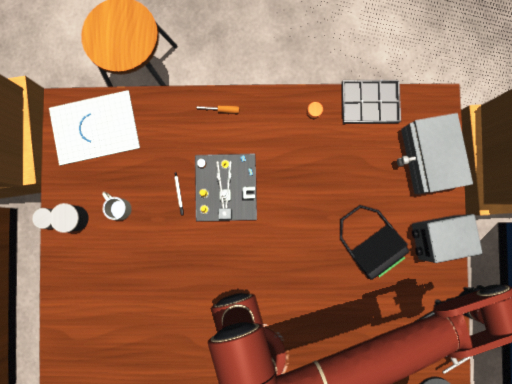

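View pics/scene.png

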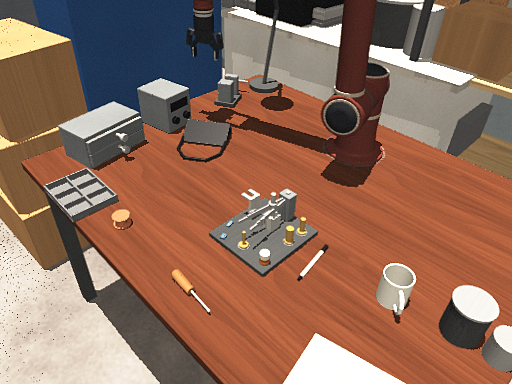

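The top view shows the stand at about (225,187), tips pointing up-image (+x). The bracket is at (249,193) and the spare plugs at (204,193) and (204,209). The scene view shows the plug under the tips at (243,240), which looks thin. Next I'll fit the stand pose.

Run:
```python
from h import *
z=np.load('/tmp/top.npz'); W=z['W']; img=z['img']
sub=W[145:230,185:265].reshape(-1,3)
print(np.median(W[240:260,190:210,2]))
# stand mask: dark gray (low saturation) region
hsv=cv2.cvtColor(img,cv2.COLOR_BGR2HSV)
roi=np.zeros(img.shape[:2],np.uint8); roi[145:230,188:265]=1
m=((W[...,2]>0.008)&(W[...,2]<0.022)&(roi>0))
p=W[m][:,:2]; print(m.sum(),np.median(W[m][:,2]))
r=cv2.minAreaRect((p*1000).astype(np.float32)); print(r)
# tall
for lo,hi in ((.095,.115),(.075,.095),(.115,.15),(.045,.07)):
    k=(W[...,2]>lo)&(W[...,2]<hi)&(roi>0); q=W[k]; print(lo,len(q),q.mean(0) if len(q) else '')
k=(W[...,2]>.08)&(roi>0)
for x in W[k][::6].round(3): print(x,end=' ')
```

```text
-0.0003082676139366295
3288 0.014813057398296987
((586.7237548828125, 93.3191146850586), (263.65545654296875, 285.6348876953125), 89.93209838867188)
0.095 166 [0.51099606 0.0932361  0.10138923]
0.075 209 [0.57033595 0.0604961  0.08822649]
0.115 16 [0.55135651 0.09319747 0.1329762 ]
0.045 151 [0.57796352 0.13553809 0.05787962]
[0.449 0.003 1.577] [0.449 0.003 1.577] [0.652 0.117 0.091] [0.449 0.003 1.577] [0.449 0.003 1.577] [0.631 0.078 0.095] [0.625 0.111 0.093] [0.621 0.078 0.096] [0.614 0.114 0.099] [0.612 0.111 0.09 ] [0.608 0.075 0.091] [0.604 0.074 0.1  ] [0.602 0.075 0.09 ] [0.599 0.075 0.083] [0.449 0.003 1.577] [0.585 0.108 0.093] [0.58  0.105 0.083] [ 0.575 -0.001  0.088] [0.572 0.026 0.087] [0.572 0.006 0.084] [0.569 0.029 0.087] [0.568 0.009 0.086] [0.565 0.085 0.092] [0.565 0.016 0.09 ] [0.449 0.003 1.577] [0.562 0.085 0.092] [0.556 0.096 0.131] [0.559 0.029 0.084] [0.553 0.092 0.136] [0.555 0.026 0.086] [0.55  0.089 0.132] [0.449 0.003 1.577] [0.548 0.088 0.105] [0.549 0.016 0.085] [ 0.548 -0.004  0.09 ] [0.545 0.088 0.106] [0.545 0.016 0.09 ] [ 0.545 -0.003  0.085] [0.542 0.088 0.102] [0.542 0.016 0.091] [0.539 0.102 0.09 ] [0.539 0.016 0.081] [0.536 0.085 0.094] [0.529 0.088 0.094] [0.449 0.003 1.577] [0.52  0.098 0.092] [0.513 0.088 0.097] [0.506 0.089 0.093] [0.503 0.095 0.096] [0.503 0.075 0.102] [0.5   0.095 0.1  ] [0.499 0.075 0.101] [0.496 0.095 0.096] [0.496 0.076 0.095] [0.493 0.095 0.102] [0.493 0.075 0.102] [0.49  0.094 0.107] [0.49  0.075 0.1  ] [0.486 0.095 0.105] [0.486 0.076 0.096] [0.483 0.098 0.1  ] [0.483 0.079 0.102] [0.48  0.098 0.106] [0.48  0.079 0.102] [0.477 0.098 0.097] [0.477 0.079 0.101] [0.474 0.101 0.102] [0.473 0.082 0.1  ]
```

Call:
apply_moves --rows '[0.89,-0.845,0.005,0,0,0.243,0.89,-0.845,0.005,0,0,0.243,0.89,-0.845,0.005,0,0,0.243,0.89,-0.845,0.005,0,0,0.243,0.89,-0.845,0.005,0,0,0.243,0.89,-0.845,0.005,0,0,0.243,0.89,-0.845,0.005,0,0,0.243,0.89,-0.845,0.005,0,0,0.243,0.89,-0.845,0.005,0,0,0.243,0.89,-0.845,0.005,0,0,0.243,0.89,-0.845,0.005,0,0,0.243,0.89,-0.845,0.005,0,0,0.243,0.89,-0.845,0.005,0,0,0.243,0.89,-0.845,0.005,0,0,0.243,0.89,-0.845,0.005,0,0,0.243,0.89,-0.845,0.005,0,0,0.243,0.89,-0.845,0.005,0,0,0.243,0.89,-0.845,0.005,0,0,0.243]'

```text
t: 1.9
tool_pos: [0.539, 0.0893, 0.3005]
tool_rot: [3.141, 0.0, -0.001]
contact_force: [-0.6, 0.1, 0.2]
opening: 0.0854
grip_force: 0.0
```

Run:
```python
from h import *
img,d,W=cloud('wrist'); np.savez('/tmp/w1',img=img,d=d,W=W); cv2.imwrite('pics/w1.png',img)
o=ctrl.get_obs(); print(o['t'],o['tool_pos'],Ro.from_rotvec(o['tool_rot']).as_matrix().round(3))
```

```text
1.95 [0.53906177 0.08897142 0.30065887] [[ 1.    -0.    -0.001]
 [-0.    -1.    -0.   ]
 [-0.001  0.    -1.   ]]
```

View pics/w1.png

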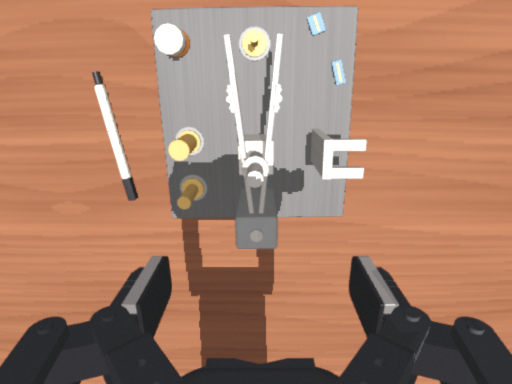

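The wrist view shows the pin knob at (256,178) and the bracket prongs at (345,145) and (345,172). The plug under the tips is at (254,45), the spares are at (180,150) and (187,198), and the ribs are at (233,97) and (277,97). Next I'll measure these.

Run:
```python
from h import *
z=np.load('/tmp/w1.npz'); W=z['W'];d=z['d'];img=z['img']
Z=W[...,2]; ok=d>0
def st(name,box,lo,hi):
    r0,r1,c0,c1=box; m=np.zeros(Z.shape,bool); m[r0:r1,c0:c1]=1; m&=ok&(Z>lo)&(Z<hi)
    p=W[m]
    if len(p)<3: print(name,len(p)); return p
    l,h=np.percentile(p,[1,99],axis=0); rc=cv2.minAreaRect((p[:,:2]*1000).astype(np.float32))
    print(name,len(p),'med',np.median(p,0).round(4),'mid',((l+h)/2).round(4),'ext',(h-l).round(4), [np.round(a,1) for a in rc]); return p
st('plate',(0,225,145,365),.011,.019)
st('pintop',(150,200,235,280),.128,.140)
st('knob',(150,200,235,280),.108,.140)
st('prong1',(135,155,320,370),.083,.093)
st('prong2',(162,182,320,370),.083,.093)
st('bracket',(120,190,300,370),.083,.093)
st('plugT',(20,65,235,275),.046,.055); st('plugTbody',(20,65,235,275),.025,.055)
st('spA',(130,165,165,205),.046,.055)
st('spB',(175,212,172,210),.046,.055)
st('flangeT',(20,65,230,280),.0195,.0225)
st('bladeL tip',(35,60,222,240),.080,.095);st('bladeR tip',(35,60,270,285),.080,.095)
st('ribs L',(80,115,222,245),.090,.102);st('ribs R',(80,115,265,290),.090,.102)
st('heel',(200,255,230,285),.1,.112)
# upright mid lines of blades: rows vs col centre via depth
cv2.imwrite('pics/crop.png',np.hstack([cv2.resize(img[15:75,215:295],None,fx=6,fy=6),cv2.resize(img[120:220,160:240],None,fx=3.6,fy=3.6)]))
```

```text
plate 31450 med [0.6094 0.0923 0.0156] mid [0.586  0.0952 0.0156] ext [0.2238 0.2051 0.0038] [array([585.1,  95.3]), array([229.8, 211.1]), np.float64(0.6)]
pintop 261 med [0.556  0.0948 0.1344] mid [0.5553 0.0949 0.1325] ext [0.0131 0.0125 0.0072] [array([555.5,  94.7]), array([13.3, 13.6]), np.float64(48.7)]
knob 359 med [0.5579 0.0948 0.134 ] mid [0.5556 0.0948 0.1228] ext [0.013  0.0126 0.0263] [array([555.5,  94.9]), array([13.4, 13.6]), np.float64(46.2)]
prong1 542 med [0.5733 0.0166 0.0883] mid [0.5717 0.0142 0.0866] ext [0.0138 0.0376 0.0062] [array([572. ,  13.9]), array([13.6, 38.9]), np.float64(2.3)]
prong2 533 med [0.5488 0.0162 0.0884] mid [0.5498 0.014  0.0867] ext [0.0151 0.0377 0.0067] [array([550.1,  13.8]), array([15.8, 38.4]), np.float64(1.4)]
bracket 1145 med [0.5614 0.0177 0.0883] mid [0.5607 0.0141 0.0867] ext [0.0357 0.0377 0.0065] [array([560.3,  13.7]), array([36.6, 38.8]), np.float64(0.8)]
plugT 11 med [0.6612 0.0949 0.0513] mid [0.6617 0.0961 0.0505] ext [0.002  0.0064 0.0089] [array([661.6,  96.1]), array([1.7, 6.5]), np.float64(5.2)]
plugTbody 27 med [0.6
[... 669 characters left out ...]
83 0.0057 0.0087] [array([654. , 116.1]), array([18.8,  4.2]), np.float64(7.7)]
bladeR tip 132 med [0.654  0.0756 0.0895] mid [0.6541 0.0757 0.0873] ext [0.0183 0.0051 0.0081] [array([654.1,  75.6]), array([ 4.1, 18.7]), np.float64(84.2)]
ribs L 291 med [0.6141 0.1135 0.0936] mid [0.6144 0.1135 0.0952] ext [0.0278 0.0094 0.0078] [array([614.1, 114.2]), array([28.5,  8.7]), np.float64(7.2)]
ribs R 281 med [0.6141 0.0784 0.0936] mid [0.6144 0.0779 0.0951] ext [0.0277 0.0091 0.0077] [array([614.2,  77.1]), array([ 8.9, 28.1]), np.float64(84.2)]
heel 1340 med [0.494  0.0938 0.1026] mid [0.4925 0.0943 0.1038] ext [0.0328 0.0383 0.0072] [array([492.2,  94.5]), array([33.7, 39. ]), np.float64(0.8)]
```

View pics/crop.png

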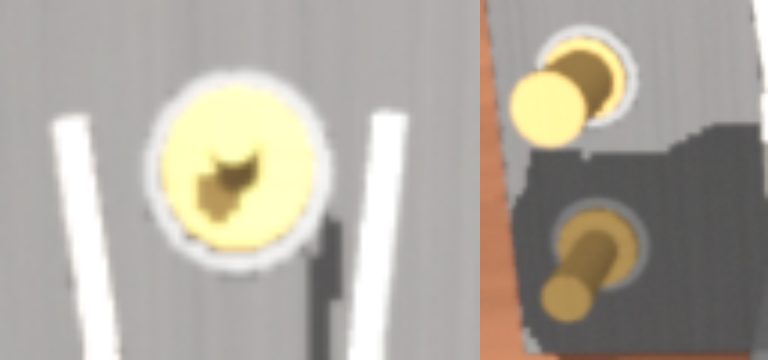

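Call:
apply_moves --rows '[0.0273,-0.0097,0,0,0,0,0.0273,-0.0097,0.1,0,0,0,0.0273,-0.0097,0.15,0,0,0,0.0273,-0.0097,0.18,0,0,0,0.0273,-0.0097,0.2008,0,0,0,0.0273,-0.0097,0.2008,0,0,0,0.0273,-0.0097,0.2008,0,0,0]' --grip 0.5

```text
t: 2.65
tool_pos: [0.5565, 0.0953, 0.1818]
tool_rot: [-3.142, -0.0, -0.003]
contact_force: [-0.2, -0.9, 0.6]
opening: 0.0425
grip_force: 0.0
```

Call:
apply_moves --rows '[0,0,0,0,0,0,0,0,0,0,0,0,0,0,0,0,0,0,0,0,0,0,0,0,0,0,0,0,0,0,0,0,0,0,0,0,0,0,0,0,0,0,0,0,0,0,0,0]' --grip 0 --grip_force 40

```text
t: 3.45
tool_pos: [0.5569, 0.0956, 0.1823]
tool_rot: [3.141, 0.002, 0.005]
contact_force: [0.5, -2.1, 5.9]
opening: 0.0125
grip_force: 39.0
```

Run:
```python
from h import *
img,d,W=cloud('wrist'); cv2.imwrite('pics/w2.png',img)
o=ctrl.get_obs(); print(ctrl.tip_extent,o['t'],o['tool_pos'],o['opening'],o['grip_force'],o['contact_force'],Ro.from_rotvec(o['tool_rot']).as_matrix().round(3))
```

```text
0.0726 3.5 [0.55685617 0.09560478 0.18227706] 0.012610562889293906 39.017783403396606 [-0.91230976 -1.52454298  6.33942275] [[ 1.     0.001  0.003]
 [ 0.001 -1.    -0.001]
 [ 0.003  0.001 -1.   ]]
```

Call:
apply_moves --rows '[0,0,-0.01,0,0,0,0,0,-0.03,0,0,0,0,0,-0.06,0,0,0,0,0,-0.09,0,0,0,0,0,-0.125,0,0,0,0,0,-0.125,0,0,0,0,0,-0.125,0,0,0,0,0,-0.125,0,0,0]'

```text
t: 4.3
tool_pos: [0.555, 0.096, 0.2539]
tool_rot: [-3.141, -0.002, 0.004]
contact_force: [-0.4, -0.6, -0.9]
opening: 0.0125
grip_force: 39.0
```

Run:
```python
from h import *
img,d,W=cloud('wrist'); cv2.imwrite('pics/w3.png',img); np.savez('/tmp/w3',img=img,d=d,W=W)
o=ctrl.get_obs(); print(o['t'],o['tool_pos'],o['opening'],o['grip_force'],o['contact_force'],Ro.from_rotvec(o['tool_rot']).as_matrix().round(3))
```

```text
4.35 [0.55496787 0.09594248 0.25369308] 0.012552542231538335 39.01777803897858 [-0.52822715 -0.33506538 -0.86130757] [[ 1.     0.001 -0.003]
 [ 0.001 -1.     0.   ]
 [-0.003 -0.    -1.   ]]
```

View pics/w3.png

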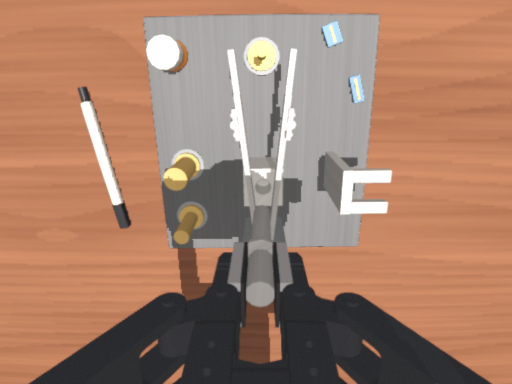

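The pin is up out of the bore and held between the pads (its column runs from (262,185) to (262,295)). The bracket prongs are at (368,176) and (368,207). Next I'll measure the lean and the notch.

Run:
```python
from h import *
z=np.load('/tmp/w3.npz'); W=z['W'];d=z['d']
for r in range(170,305,5):
    c=[W[r,x].round(3) for x in (262,)]; 
    m=W[r,235:292]; k=(d[r,235:292]>0)&(m[:,2]>.08); 
    print(r,c, k.sum())
Z=W[...,2]
def st(name,m):
    p=W[m&(d>0)]; l,h=np.percentile(p,[1,99],axis=0); rc=cv2.minAreaRect((p[:,:2]*1000).astype(np.float32)); print(name,len(p),np.median(p,0).round(4),((l+h)/2).round(4),(h-l).round(4),[np.round(a,1) for a in rc])
roi=np.zeros(Z.shape,bool); roi[160:225,325:400]=1
st('br',roi&(abs(Z-.088)<.005))
# prong inner edges at columns far from web
for c in (365,370,375,380):
    k=np.where(roi[:,c]&(abs(Z[:,c]-.088)<.003))[0]; g=np.where(np.diff(k)>3)[0][0]
    print(c,'inner x',W[k[g],c].round(4),W[k[g+1],c].round(4),'outer',W[k[0],c].round(4),W[k[-1],c].round(4))
for r in (190,192,195):
    k=np.where((abs(Z[r,325:400]-.088)<.003))[0]+325; print('closed end',W[r,k[-1]].round(4),len(k))
roi=np.zeros(Z.shape,bool); roi[0:260,140:385]=1
st('plate',roi&(abs(Z-.015)<.004))
```

```text
170 [array([0.571, 0.095, 0.061])] 14
175 [array([0.566, 0.095, 0.061])] 12
180 [array([0.554, 0.095, 0.036])] 13
185 [array([0.549, 0.095, 0.035])] 14
190 [array([0.548, 0.095, 0.048])] 12
195 [array([0.548, 0.095, 0.061])] 13
200 [array([0.543, 0.095, 0.06 ])] 13
205 [array([0.558, 0.096, 0.112])] 18
210 [array([0.558, 0.096, 0.121])] 26
215 [array([0.558, 0.096, 0.129])] 25
220 [array([0.558, 0.096, 0.138])] 25
225 [array([0.558, 0.096, 0.144])] 23
230 [array([0.558, 0.096, 0.152])] 20
235 [array([0.559, 0.096, 0.159])] 23
240 [array([0.565, 0.096, 0.177])] 25
245 [array([0.561, 0.096, 0.176])] 52
250 [array([0.56 , 0.096, 0.178])] 53
255 [array([0.56 , 0.096, 0.184])] 57
260 [array([0.559, 0.096, 0.187])] 57
265 [array([0.559, 0.096, 0.192])] 56
270 [array([0.559, 0.096, 0.196])] 57
275 [array([0.559, 0.096, 0.2  ])] 56
280 [array([0.559, 0.096, 0.204])] 57
285 [array([0.558, 0.096, 0.206])] 57
290 [array([0.555, 0.096, 0.205])] 57
295 [array([0.553, 0.096, 0.207])] 56
300 [array([0.55 , 0.096, 0.206])] 56
br 1527 [0.5627 0.018  0.0884] [0.5607 0.0144 0.0868] [0.0356 0.037  0.0065] [array([560.3,  13.7]), array([36.8, 38.6]), np.float64(0.9)]
365 inner x [0.5688 0.0152 0.0891] [0.552  0.0124 0.0864] outer [0.5782 0.0149 0.0851] [0.5435 0.0123 0.0891]
370 inner x [0.5685 0.0108 0.0879] [0.5523 0.0087 0.0873] outer [0.5784 0.0112 0.0856] [0.5432 0.008  0.0885]
375 inner x [0.5689 0.0073 0.0893] [0.5524 0.0039 0.0852] outer [0.5785 0.0073 0.086 ] [0.5434 0.0041 0.0889]
380 inner x [0.5681 0.0024 0.0868] [5.52e-01 2.00e-04 8.65e-02] outer [0.5783 0.0041 0.0881] [ 5.432e-01 -3.000e-04  8.830e-02]
closed end [0.562  0.0253 0.0885] 11
closed end [0.5604 0.0252 0.0885] 11
closed end [0.5581 0.0251 0.0892] 11
plate 38762 [0.6132 0.0934 0.0156] [0.5864 0.0952 0.0156] [0.2239 0.2049 0.0036] [array([585.1,  95.1]), array([230.3, 210.9]), np.float64(0.6)]
```

Call:
apply_moves --rows '[0.0063,0.06,0,0,0,0,0.0127,0.11,0,0,0,0,0.0127,0.134,0,0,0,0,0.0127,0.134,0,0,0,0,0.0127,0.134,0,0,0,0,0.0127,0.134,0,0,0,0]'

```text
t: 4.95
tool_pos: [0.5633, 0.0165, 0.2551]
tool_rot: [-3.141, -0.003, 0.001]
contact_force: [0.8, -0.2, -1.0]
opening: 0.0124
grip_force: 39.2
```

```bash
cat > m.py <<'E'
from h import *
import sys
img,d,W=cloud('wrist'); n=sys.argv[1]; cv2.imwrite(f'pics/{n}.png',img); np.savez('/tmp/'+n,img=img,d=d,W=W)
o=ctrl.get_obs(); print(o['t'],o['tool_pos'],o['opening'],o['contact_force'],o['tool_rot'])
Z=W[...,2];k=(d>0)
b=k&(abs(Z-.088)<.0035)&(W[...,0]>.535)&(W[...,0]<.59)&(W[...,1]>-.02)&(W[...,1]<.045)
p=W[b]; l,h=np.percentile(p,[1,99],axis=0); print('prongs',((l+h)/2).round(4),(h-l).round(4))
tx,ty=o['tool_pos'][:2]
for lo,hi in ((.095,.12),(.11,.14),(.14,.16),(.165,.17),(.18,.20)):
    q=W[k&(Z>lo)&(Z<hi)&(abs(W[...,0]-tx)<.03)&(abs(W[...,1]-ty)<.012)]
    if len(q)<5: continue
    l,h=np.percentile(q,[1,99],axis=0); print(lo,len(q),'xmax',h[0].round(4),'y',l[1].round(4),h[1].round(4))
E
python3 m.py w4
```

```text
5.0 [0.5633366  0.01647372 0.25521917] 0.012253019459751152 [ 0.0028174   0.25131697 -1.10792938] [-3.14116689e+00 -3.68364032e-03  5.92793307e-04]
prongs [0.5608 0.0141 0.0874] [0.0352 0.0371 0.0052]
0.095 73 xmax 0.5672 y 0.011 0.0226
0.11 277 xmax 0.5672 y 0.0112 0.0229
0.14 261 xmax 0.5672 y 0.0114 0.0231
0.18 968 xmax 0.5771 y 0.0052 0.0281
```

View pics/w4.png

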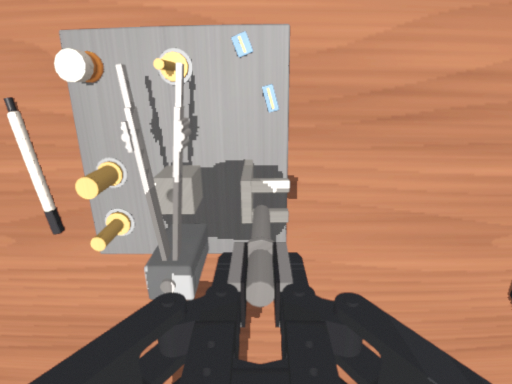

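The pin's shank is at x 0.5612, y 0.017 over the notch, which centres on about (0.5607, 0.015). I'll correct by 2 mm in y and 0.5 mm in x, then lower it.

Call:
apply_moves --rows '[-0.001,0.0035,0,0,0,0,-0.001,0.0035,0.015,0,0,0,-0.001,0.0035,0.03,0,0,0,-0.001,0.0035,0.05,0,0,0,-0.001,0.0035,0.07,0,0,0,-0.001,0.0035,0.09,0,0,0,-0.001,0.0035,0.11,0,0,0,-0.001,0.0035,0.125,0,0,0,-0.001,0.0035,0.13,0,0,0,-0.001,0.0035,0.13,0,0,0,-0.001,0.0035,0.13,0,0,0]'

```text
t: 6.1
tool_pos: [0.5633, 0.0133, 0.178]
tool_rot: [3.142, 0.002, 0.002]
contact_force: [-0.4, -0.7, -0.5]
opening: 0.0126
grip_force: 39.2
```

```bash
python3 m.py w5
python3 - <<'E'
from h import *
z=np.load('/tmp/w5.npz'); W=z['W']; d=z['d']
for r in range(200,300,6): print(r,[W[r,c].round(3).tolist() for c in (262,)])
E
```

```text
6.15 [0.56339015 0.01332791 0.17822968] 0.012225320987661959 [-0.00963655 -0.3157993  -0.10716409] [3.14143608e+00 1.75721698e-03 2.23255567e-03]
prongs [0.57   0.0141 0.0873] [0.0171 0.0371 0.005 ]
0.095 1127 xmax 0.5773 y 0.0022 0.0249
0.11 2276 xmax 0.5774 y 0.002 0.0251
0.14 1548 xmax 0.5791 y 0.0016 0.0251
0.165 96 xmax 0.5815 y 0.002 0.0246
0.18 2722 xmax 0.5838 y 0.0015 0.0251
200 [[0.563, 0.013, 0.015]]
206 [[0.567, 0.013, 0.038]]
212 [[0.567, 0.013, 0.049]]
218 [[0.578, 0.013, 0.084]]
224 [[0.576, 0.013, 0.088]]
230 [[0.573, 0.013, 0.088]]
236 [[0.569, 0.013, 0.089]]
242 [[0.572, 0.013, 0.1]]
248 [[0.568, 0.013, 0.1]]
254 [[0.568, 0.013, 0.105]]
260 [[0.568, 0.013, 0.112]]
266 [[0.568, 0.013, 0.118]]
272 [[0.568, 0.013, 0.123]]
278 [[0.568, 0.013, 0.128]]
284 [[0.567, 0.013, 0.131]]
290 [[0.564, 0.013, 0.131]]
296 [[0.56, 0.013, 0.13]]
```

Call:
apply_moves --rows '[0,-0.0017,0.006,0,0,0,0,-0.0017,0.0125,0,0,0,0,-0.0017,0.0125,0,0,0,0,-0.0017,0.0125,0,0,0]'

```text
t: 6.55
tool_pos: [0.5633, 0.0144, 0.1704]
tool_rot: [3.142, 0.002, 0.002]
contact_force: [0.2, 0.8, 2.3]
opening: 0.0127
grip_force: 39.2
```

Call:
apply_moves --rows '[0,0,0,0,0,0,0,0,0,0,0,0,0,0,0,0,0,0,0,0,0,0,0,0,0,0,0,0,0,0]' --grip 0.4

```text
t: 7.05
tool_pos: [0.5628, 0.0144, 0.1698]
tool_rot: [-3.142, -0.002, 0.0]
contact_force: [-0.3, 0.2, 0.1]
opening: 0.0344
grip_force: 0.0
```

```bash
python3 m.py w6
python3 - <<'E'
from h import *
z=np.load('/tmp/w6.npz'); W=z['W']; d=z['d']
for r in range(200,300,6): print(r,[W[r,c].round(3).tolist() for c in (262,)])
E
```

```text
7.1 [0.56285646 0.01439747 0.16983103] 0.03426561258731985 [-0.58892427 -0.20538809 -0.28876657] [-3.14156325e+00 -1.73271401e-03  2.36403015e-04]
prongs [0.5604 0.0142 0.088 ] [0.0361 0.037  0.0064]
0.095 780 xmax 0.5685 y 0.0086 0.0222
0.11 1035 xmax 0.5685 y 0.0087 0.0221
0.18 222 xmax 0.5836 y 0.0024 0.0264
200 [[0.566, 0.014, 0.016]]
206 [[0.567, 0.014, 0.03]]
212 [[0.566, 0.014, 0.04]]
218 [[0.567, 0.014, 0.052]]
224 [[0.578, 0.014, 0.084]]
230 [[0.577, 0.014, 0.089]]
236 [[0.573, 0.014, 0.089]]
242 [[0.571, 0.014, 0.093]]
248 [[0.568, 0.014, 0.093]]
254 [[0.568, 0.014, 0.099]]
260 [[0.568, 0.014, 0.105]]
266 [[0.568, 0.014, 0.11]]
272 [[0.568, 0.014, 0.115]]
278 [[0.568, 0.015, 0.12]]
284 [[0.567, 0.015, 0.123]]
290 [[0.564, 0.015, 0.123]]
296 [[0.56, 0.014, 0.122]]
```

Call:
apply_moves --rows '[0,0,0,0,0,0,0,0,-0.02,0,0,0,0,0,-0.07,0,0,0,0,0,-0.142,0,0,0,0,0,-0.142,0,0,0,0.087,-0.1353,-0.142,0,0,0,0.087,-0.1353,-0.142,0,0,0,0.087,-0.1353,-0.142,0,0,0,0.087,-0.1353,-0.142,0,0,0,0.087,-0.1353,-0.142,0,0,0]'

```text
t: 8.1
tool_pos: [0.6148, 0.0951, 0.2553]
tool_rot: [3.141, 0.001, -0.0]
contact_force: [0.2, -0.3, -0.8]
opening: 0.0342
grip_force: 0.0
```

Call:
apply_moves --rows '[0,0,0,0,0,0,0,0,0,0,0,0,0,0,0,0,0,0,0,0,0,0,0,0,0,0,0,0,0,0]' --grip 0.8

```text
t: 8.6
tool_pos: [0.6149, 0.0954, 0.2552]
tool_rot: [-3.142, -0.001, -0.0]
contact_force: [-0.1, -0.4, 0.2]
opening: 0.0681
grip_force: 0.0
```

```bash
python3 m.py w7
```

```text
8.65 [0.61496937 0.09548649 0.25517662] 0.0683522964973657 [0.08713741 0.99069964 0.3880054 ] [-3.14157078e+00 -1.42293149e-03 -6.27846406e-05]
prongs [0.5626 0.0141 0.088 ] [0.0316 0.0375 0.0065]
```

View pics/w7.png

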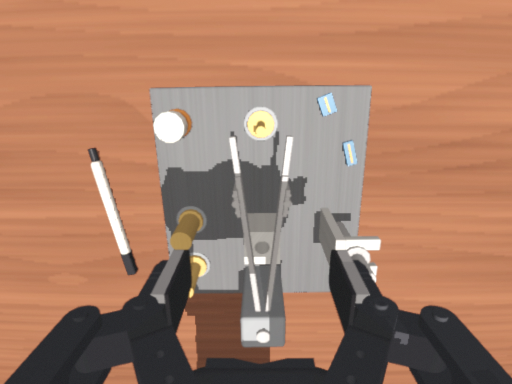

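The pin hangs in the notch at (355,258) and the fingers straddle the arms symmetrically. I'll descend to the ribs.

Call:
apply_moves --rows '[0,0,0.05,0,0,0,0,0,0.1,0,0,0,0,0,0.14,0,0,0,0,0,0.17,0,0,0,0,0,0.1935,0,0,0,0,0,0.1935,0,0,0,0,0,0.1935,0,0,0]'

```text
t: 9.35
tool_pos: [0.6153, 0.0956, 0.1395]
tool_rot: [-3.142, -0.002, -0.001]
contact_force: [-0.2, -1.1, 0.3]
opening: 0.0685
grip_force: 0.0
```

Call:
apply_moves --rows '[0,0,0,0,0,0,0,0,0,0,0,0,0,0,0,0,0,0,0,0,0,0,0,0,0,0,0,0,0,0]' --grip 0.54 --grip_force 20

```text
t: 9.85
tool_pos: [0.6152, 0.0955, 0.1394]
tool_rot: [3.142, 0.002, 0.001]
contact_force: [0.3, -0.3, -0.4]
opening: 0.0463
grip_force: 0.3
```

Call:
apply_moves --rows '[0,0,0,0,0,0,0,0,0,0,0,0,0,0,0,0,0,0,0,0,0,0,0,0,0,0,0,0,0,0]' --grip 0.45

```text
t: 10.35
tool_pos: [0.6153, 0.0956, 0.1394]
tool_rot: [3.142, 0.002, 0.001]
contact_force: [1.6, -1.6, 2.5]
opening: 0.0382
grip_force: 1.9
```

```bash
cat > g.py <<'E'
from h import *
import sys
n=sys.argv[1]; img,d,W=cloud('wrist'); cv2.imwrite(f'pics/{n}.png',img); np.savez('/tmp/'+n,img=img,d=d,W=W)
o=ctrl.get_obs(); print(o['t'],o['tool_pos'],o['opening'],o['grip_force'],o['contact_force'])
k=(d>0)&(W[...,2]>.083)&(W[...,2]<.1)
for lo in (.645,.650,.655,.660):
    q=W[k&(W[...,0]>lo)&(W[...,0]<lo+.003)&(abs(W[...,1]-.0957)<.03)][:,1]
    L=q[q>.0957];R=q[q<.0957]
    if len(L)and len(R): print(lo,L.min().round(4),L.max().round(4),R.min().round(4),R.max().round(4),'gap',(L.min()-R.max()).round(4),'mid',(L.mean()-R.mean()-.004).round(4))
E
python3 g.py g1
```

```text
10.4 [0.61523783 0.09559625 0.13930465] 0.03835910850290764 1.9252506271004677 [ 1.06475257 -1.74698244  2.84139211]
0.645 0.1101 0.1145 0.0808 0.085 gap 0.0252 mid 0.0249
0.65 0.1107 0.115 0.0806 0.0847 gap 0.026 mid 0.0256
0.655 0.1112 0.1154 0.0804 0.0844 gap 0.0268 mid 0.0264
0.66 0.1117 0.116 0.0801 0.0842 gap 0.0275 mid 0.0273
```

Call:
apply_moves --rows '[0,0,0,0,0,0,0,0,0,0,0,0,0,0,0,0,0,0,0,0,0,0,0,0]' --grip 0.38

```text
t: 10.8
tool_pos: [0.6154, 0.0956, 0.1395]
tool_rot: [-3.142, -0.002, -0.002]
contact_force: [1.4, -1.0, 4.3]
opening: 0.0324
grip_force: 3.4
```

Call:
apply_moves --rows '[0,0,0,0,0,0,0,0,0,0,0,0,0,0,0,0,0,0,0,0,0,0,0,0]' --grip 0.33

```text
t: 11.2
tool_pos: [0.6155, 0.0956, 0.1396]
tool_rot: [-3.141, -0.002, -0.002]
contact_force: [2.1, -1.1, 5.0]
opening: 0.0281
grip_force: 4.5
```

```bash
python3 g.py g2
```

```text
11.25 [0.61549292 0.09561934 0.13959183] 0.028243149023296082 4.479065090417862 [ 1.93440905 -1.35759118  5.05296245]
0.645 0.1038 0.1079 0.0874 0.0913 gap 0.0125 mid 0.0122
0.65 0.1041 0.1081 0.0876 0.0913 gap 0.0127 mid 0.0124
0.655 0.1044 0.1085 0.0873 0.0913 gap 0.013 mid 0.0128
0.66 0.1046 0.1088 0.0874 0.0914 gap 0.0133 mid 0.013
```

Call:
apply_moves --rows '[0,0,0,0,0,0,0,0,0,0,0,0,0,0,0,0,0,0,0,0,0,0,0,0,0,0,0,0,0,0]' --grip 0.29

```text
t: 11.75
tool_pos: [0.6156, 0.0956, 0.1398]
tool_rot: [-3.141, -0.002, -0.003]
contact_force: [1.7, -1.4, 5.4]
opening: 0.0249
grip_force: 5.3
```

```bash
python3 g.py g3
```

```text
11.8 [0.61560028 0.09566398 0.13979108] 0.024895223327719065 5.306895598769188 [ 2.17553479 -2.07338187  5.61063951]
0.645 0.1017 0.1056 0.0896 0.0934 gap 0.0083 mid 0.008
0.65 0.1018 0.1059 0.0897 0.0934 gap 0.0084 mid 0.0084
0.655 0.1021 0.1061 0.0898 0.0935 gap 0.0086 mid 0.0084
0.66 0.1023 0.1064 0.0898 0.0936 gap 0.0088 mid 0.0086
```

View pics/g3.png

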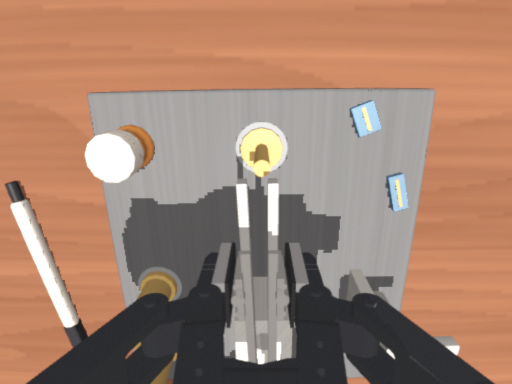

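The tips at (243,183) and (273,183) stand about 8 mm apart by depth, and the thin plug is visible just ahead of them at (262,165). Now I'll hold.

Call:
apply_moves --rows '[0,0,0,0,0,0,0,0,0,0,0,0,0,0,0,0,0,0,0,0,0,0,0,0,0,0,0,0,0,0,0,0,0,0,0,0,0,0,0,0,0,0,0,0,0,0,0,0,0,0,0,0,0,0,0,0,0,0,0,0,0,0,0,0,0,0,0,0,0,0,0,0,0,0,0,0,0,0,0,0,0,0,0,0,0,0,0,0,0,0,0,0,0,0,0,0,0,0,0,0,0,0,0,0,0,0,0,0,0,0,0,0,0,0,0,0,0,0,0,0]'

```text
t: 13.8
tool_pos: [0.6156, 0.0956, 0.1398]
tool_rot: [-3.141, -0.002, -0.003]
contact_force: [2.5, -1.6, 4.6]
opening: 0.0245
grip_force: 5.3
```

Call:
apply_moves --rows '[0,0,0,0,0,0,0,0,0,0,0,0,0,0,0,0,0,0,0,0,0,0,0,0,0,0,0,0,0,0]'

```text
t: 14.3
tool_pos: [0.6156, 0.0956, 0.1398]
tool_rot: [-3.141, -0.002, -0.003]
contact_force: [1.8, 0.1, 5.4]
opening: 0.0249
grip_force: 5.3
```

```bash
python3 - <<'E'
from h import *
img,d,W=cloud('top')
k=(d>0)&(abs(W[...,0]-.5607)<.012)&(abs(W[...,1]-.015)<.012)
print('knob z',W[k][:,2].max())
E
python3 g.py g4 && python3 -c "
from station import ctrl
print(ctrl.finish_job())"
```

```text
knob z 0.12670229407433375
14.4 [0.6155997  0.09566199 0.13976647] 0.025070299445347652 5.3069984167814255 [ 1.57485005 -0.75155307  4.92819403]
0.645 0.1017 0.1056 0.0896 0.0934 gap 0.0083 mid 0.0082
0.65 0.1019 0.1059 0.0897 0.0935 gap 0.0085 mid 0.0083
0.655 0.1021 0.1062 0.0898 0.0935 gap 0.0086 mid 0.0084
0.66 0.1024 0.1064 0.0899 0.0936 gap 0.0088 mid 0.0085
the job is handed in; nothing more can be done
None
```

The job is handed in: the pin hangs upright and released in the side notch, and the gripper is still holding the tips about 8.5 mm apart over the 8 mm plug, steady for over 2 s; no verdict came back.

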